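# Clear the chart stand and turn its leaf over

## Task

Pick nothing up: work with the fingertips only. First push the scrub brush right off the chart stand, so that it lies flat on the table still bristles down, and leave the stand's half-raised leaf where it is meanwhile. Then, without pinching the leaf, turn it from beneath over its spine to the side where the brush was and press it down flat there; turn it steadily, do not fling it, and leave the other things on the table where they are.

Things in the scene. Friction and masses are not known exactly. Their poses are not given: they have to be found in the camera images.
- chart_stand: Low grey board 160 (x) by 340 (y) by 8 mm, fixed to the table; origin at the centre of its underside. Its x runs along the spine (roughly away from the robot), its y to the left. The brush lies on the left (+y) half; the leaf is hinged on the middle line and starts over the right (-y) half. Dark hinge blocks 14 mm square, 20 mm high stand at both ends of the spine (x = +-66 mm).
- spine (a point): Middle of the leaf's hinge axis, 13 mm above the table, over the stand's origin; axes as the stand's. A steel tube of 5 mm radius lies along this axis (x from -57 to +57 mm).
- leaf (a joint): Hinge angle of the leaf: 0 = lying flat on the right (-y) half, pi/2 = upright, 3.14 = lying flat on the left (+y) half (end stop). Starts half raised, between about 0.4 and 0.7. The hinge is stiff: the leaf stays at any angle where it is left, and takes about 2 N at its free edge to turn.
- leaf_edge (a point): Middle of the leaf's free edge, 150 mm from the hinge axis. The leaf is a rigid white plate with a printed grid on both faces, 110 mm along the spine, reaching from the spine to 150 mm from it, 4 mm thick, centred on the hinge axis. It lies flat when its middle plane is at hinge height. A 1.5 mm sheet (94 x 126 mm, 8 mm in from the edge) lies on the face that looks up at first.
- scrub_brush: Wooden scrub brush lying bristles down on the left half of the stand, 61 (its x) by 154 (its y, its length, roughly along the spine) by 46 mm high, about 70 g, solid. Origin at the centre of its underside; z up; height 8 mm when it lies on the stand, 0 on the table.
- marker: Marker pen lying to the right of the stand, 135 mm long, 16 mm thick; origin at the centre of its underside. Leave alone.
- key_ring: Key ring with keys and a tag, lying flat right of the stand, 101 x 122 x 8 mm; origin at the centre of its underside. Leave alone.
- tape_roll: Roll of tape lying flat far right, 98 mm across, 25 mm high; origin at the centre of its underside. Leave alone.
- spare_head_1: Spare spray head lying on its side with its tube, white, 215 x 97 x 22 mm, far left; origin at the centre of its underside. Leave alone.
- dosing_cup: Small open dosing cup standing behind the stand, 65 mm across, 68 mm high; origin at the centre of its underside. Leave alone.

How it is judged:
On the way, in this order (a step that is already met when the one before it is completed fails the run):
1. the brush lies flat on the table, off the stand, with the leaf not yet turned (height (world z) of scrub_brush between -0.01 and 0.003 m and angle between scrub_brush's own z axis and vertical below 0.06 rad and value of joint leaf below 1 rad), for 0.1 s.
2. the leaf is past upright (value of joint leaf above 1.9 rad), for 0.1 s.
At the end, for the whole second after the job is handed in: The leaf lies flat on the left half (joint above 3.03 rad, within about 6 degrees of the stop) and is at rest; the brush lies bristles down, flat on the table (origin height within -10 to +3 mm, tilt under 0.06 rad), off the stand and at rest (height (world z) of scrub_brush between -0.01 and 0.003 m and angle between scrub_brush's own z axis and vertical below 0.06 rad and value of joint leaf above 3.03 rad and velocity of joint leaf between -0.05 and 0.05 rad/s and linear speed of scrub_brush below 0.02 m/s); the robot touches nothing.
It fails at once if the brush is lifted more than 25 mm above the table (height (world z) of scrub_brush above 0.025 m).
It fails at once if the leaf is pinched: the fingers press with over 2 N on the sheet on the face that looks up at first, while only the other face need be touched (contact force between the fingers and leaf_c2 above 2 N).
It fails at once if the brush is tipped over (angle between scrub_brush's own z axis and vertical above 0.7 rad).
It fails at once if the leaf is flung (faster than 6 rad/s) (velocity of joint leaf above 6 rad/s).
It fails at once if one of the other things (marker, keys, tape, white spray head, cup) is moved more than 30 mm (distance of any of marker, key_ring, tape_roll, spare_head_1, dosing_cup from where it was at the start of the episode above 0.03 m).
It also fails if it takes over 58 s, if anything falls off the work surface, if the arm or the gripper's body presses on something with over 40 N, if the wrist force passes 120 N, or if a joint passes its speed limit or range.

## Robot

A 6-joint arm with a two-finger parallel gripper is mounted at the origin on a cart in front of the work surface, level with it; the furniture and walls round the work are solid. World frame = base frame: x ahead of the robot, y to its left, z up, the work surface at z = 0. Lengths are in m, angles in rad, forces in N, time in s.
With the tool pointing down it reaches from about 0.25 to 0.775 m from the base axis. Payload 4 kg.
Tool frame: the origin (TCP) lies midway between the tips of the shut fingers; the grasp point (between the pads) lies behind it (robot.hold_point_z is the z of the grasp point in the tool frame, in m); z points along the fingers, y is the line along which they close (so a half turn about z gives the same grasp; the last joint's range is limited). The gripper opens to 85 mm and grips with 20 to 120 N. Pads are 22 mm wide; open, the fingers measure 114 mm over their backs; the gripper's body (76 mm by 85 mm) begins 54 mm behind the grasp point. The pads swing forward as they close: fully open they stand 13 mm farther back than shut.
Start: joints at [-1.36, 0.087, 1.371, -0, 1.684, -0.103], TCP at [0.17, -0.523, 0.231] pointing down, gripper open.
Joint ranges: [-3.1, 3.1], [-0.76, 2.03], [0.27, 2.55], [-1.08, 4.22], [0.17, 2.65], [-2.57, 2.57]. Speed limits (rad/s): [2.79, 2.79, 3.14, 3.14, 3.14, 3.14].

## Interface

Orientations are given as [roll, pitch, yaw] about the fixed x, y, z axes, in that order (R = Rz(yaw) Ry(pitch) Rx(roll)).
In Python, from cell import robot gives the robot as it stands.
- The arm moves only by the tool servo_tool, never from a script. Its argument "increments" is one flat list of numbers, 5 for each row, row after row: the shift along the tool's x, y, z in units of 60 mm (1.0 is 60 mm), then the turn about the tool's z in units of 8 degrees (1.0 is 8 degrees), then the opening, from 0 (shut) to 1 (fully open). In form: [x, y, z, yaw, fingers, x, y, z, yaw, fingers, ...]. A call has exactly 8 rows; each row shifts and turns the commanded pose from where the row before left it, along the tool's axes as they then stand; what a row does not reach is not made up. A row lasts 1/8 s, in which the tool goes at most 62.5 mm and 10.7 degrees, less where a joint would pass 70% of its speed; a pose out of reach is approached as far as the arm can. A call is refused whole if a number of a shift passes 1 or a number of a turn 1, either way. A call with a gripper value outside its range is refused whole. The fingers move at their own pace and stop on an object; the grip force is fixed at half the most. Time passes only in rows, so rows that do not move let the fingers close, or fill a call up. It gives the time, the measured TCP pose, the force, the opening and the grip force at its end, in the units of the state.
- robot.observe(): the state, without advancing time (a new reading comes with each control period).
- robot.camera(name): name is "side" or "top"; returns a dict with "pixels" (400x640x3 uint8, red, green, blue), "z_map" (400x640 float32, m along the optical axis (not along the pixel's ray), 0 where there is no reading), "intrinsics" (3x3 intrinsics, pixels), "world_to_cam" (4x4, takes a point from world to camera coordinates). Camera axes: x right, y down, z forward; pixel columns grow to the right and rows downward; lengths in m; the calibration is good to about 2 mm. A picture is of the moment at which its call begins.
- robot.sign_off(): hands the job in; it is judged then, once.
The state is a dict: "clock": time; "qpos": joint angles; "qd": joint speeds; "joint_torque": joint torques, N m; "tcp_pos": TCP position; "eef_rot": TCP orientation; "ft_force": force on the tool from outside, world axes, zero at the start; "moment": the same for the moment, N m; "gripper_width": finger opening in m; "gripper_force": force on a finger pad.
Only numpy, scipy, OpenCV 4.12 (cv2) and the standard library are available. Lean on these libraries where they do the work, as an engineer would, in place of code of your own. Each camera call takes 0.05 s, during which the arm holds its last target. There are 200 camera calls.

## Working session

There is one attempt and no reset: what is moved stays moved. The work goes in short steps, Python scripts to look and compute and a tool call to move; the robot and the scene stay as the last step left them, time stands still between calls to the robot, and variables do not carry over. Pictures are saved under pics/ and viewed, at most 10 in all, crops included, and the job is handed in when it is done.

Besides the shell and the picture viewer there is one more tool, called after ">>>" by a JSON object that holds its "op" and its "data". servo_tool: Moves the arm, as the interface text tells. Its arguments: {"type":"object","properties":{"increments":{"type":"array","items":{"type":"number"}}},"required":["increments"]}

```bash
mkdir -p pics
cat > h.py <<'E'
import numpy as np, cv2
from cell import robot
def shot(n,f):
    c=robot.camera(n); cv2.imwrite('pics/'+f,c['pixels'][:,:,::-1]); return c
def cloud(c):
    K=c['intrinsics'];z=c['z_map'];v,u=np.mgrid[:400,:640]
    p=np.stack([(u-K[0,2])/K[0,0]*z,(v-K[1,2])/K[1,1]*z,z,np.ones_like(z)],-1)
    w=p@np.linalg.inv(c['world_to_cam']).T
    w[z==0]=np.nan
    return w[...,:3]
E
python3 - <<'E'
from h import *
for n in('top','side'):
    c=shot(n,n+'0.png');np.save(n+'0.npy',cloud(c));print(n,np.linalg.inv(c['world_to_cam'])[:3].round(3))
o=robot.observe();print(o)
print(robot.hold_point_z)
E
```

```text
top [[-1.50e-02 -9.97e-01  7.50e-02  4.66e-01]
 [-1.00e+00  1.60e-02  1.00e-03  6.10e-02]
 [-2.00e-03 -7.50e-02 -9.97e-01  1.65e+00]]
side [[-0.428 -0.733  0.528 -0.215]
 [-0.904  0.354 -0.24   0.404]
 [-0.011 -0.58  -0.814  1.293]]
{'clock': 0.1, 'qpos': array([-1.36009124e+00,  8.78799882e-02,  1.37215007e+00,  2.40806915e-05,
        1.68362504e+00, -1.03096130e-01]), 'qd': array([ 0.00162053, -0.00375232, -0.00333613,  0.00029338, -0.00212122,
       -0.0018948 ]), 'joint_torque': array([ 2.77464285e-03, -3.53013790e+01, -3.14217174e+01,  3.40523479e-05,
        7.96722074e-03, -1.71904038e-07]), 'tcp_pos': array([ 0.16967813, -0.52267751,  0.23023298]), 'eef_rot': array([-3.13954362e+00, -2.36059648e-04,  3.13803656e-01]), 'ft_force': array([0.50709148, 0.49001551, 0.98529056]), 'moment': array([ 0.00146725, -0.00430702, -0.02535052]), 'gripper_force': 0.0, 'gripper_width': 0.08560970387407436}
-0.0187
```

View pics/top0.png

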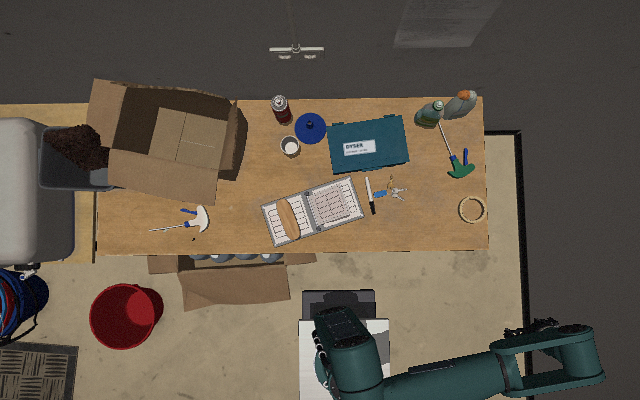

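View pics/side0.png

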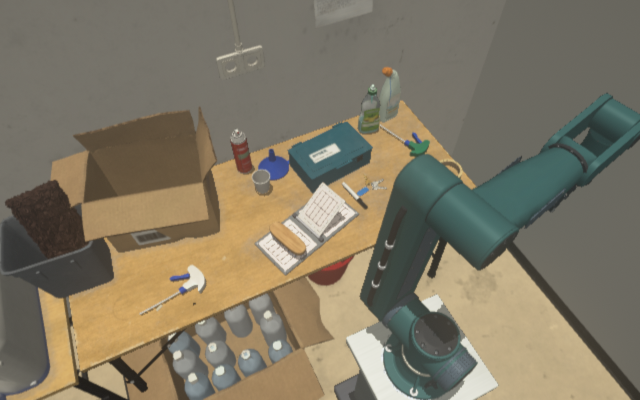

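The top view shows the stand with corners near (262,207), (355,177), (365,214) and (272,246). The brush is at (290,217), the leaf at (335,203), the marker at (370,195), the keys at (393,192) and the cup at (290,146). The spray head is at (190,220).

```bash
python3 - <<'E'
from h import *
w=np.load('top0.npy')
im=cv2.imread('pics/top0.png')
for n,(u,v) in dict(c1=(262,207),c2=(355,177),c3=(365,214),c4=(272,246),brush=(290,217),leafm=(335,203),cup=(290,146),marker0=(368,178),marker1=(374,213),spray=(203,220),sprayR=(210,216),box=(333,172),boxr=(405,163),front=(300,252)).items(): print(n,w[v,u].round(3))
sub=w[165:255,250:372].reshape(-1,3)
# brush: z > .035 left region
m=np.zeros(w.shape[:2],bool);m[190:250,262:306]=1
b=w[m&(w[...,2]>.035)&(w[...,2]<.07)]
r=cv2.minAreaRect(b[:,:2].astype(np.float32));print('brush',r,b[:,2].max(),len(b))
# stand board: z between 4 and 14mm
m[:]=0;m[170:252,255:372]=1
s=w[m&(w[...,2]>.005)&(w[...,2]<.3)]
print('stand+all',cv2.minAreaRect(s[:,:2].astype(np.float32)),len(s))
for n in('top','side'):
    W=np.load(n+'0.npy').reshape(-1,3)
    W=W[~np.isnan(W[:,0])]
    d=W[(W[:,0]>.25)&(W[:,0]<.6)&(W[:,1]>-.2)&(W[:,1]<.25)&(W[:,2]>.025)&(W[:,2]<.15)]
    l=d[(d[:,1]<-.0)]
    if len(l)>20:
        c=l.mean(0);U,S,V=np.linalg.svd(l-c,full_matrices=False);print(n,'leaf n',V[2],c,len(l),S)
E
python3 - <<'E'
import cv2
a=cv2.imread('pics/top0.png')[130:260,240:420]
cv2.imwrite('pics/crop0.png',cv2.resize(a,None,fx=4.4,fy=4.4,interpolation=cv2.INTER_CUBIC))
E
```

```text
c1 [0.552 0.283 0.011]
c2 [ 0.655 -0.051  0.005]
c3 [ 0.521 -0.085  0.001]
c4 [0.413 0.249 0.002]
brush [0.513 0.18  0.054]
leafm [0.558 0.024 0.076]
cup [0.772 0.181 0.003]
marker0 [ 0.651 -0.098  0.003]
marker1 [ 0.524 -0.115  0.016]
spray [0.509 0.492 0.017]
sprayR [0.523 0.47  0.003]
box [0.663 0.029 0.093]
boxr [ 0.704 -0.234 -0.001]
front [ 0.389  0.15  -0.004]
brush ((0.5067983269691467, 0.18857133388519287), (0.14812450110912323, 0.05152910575270653), 20.170215606689453) 0.06814778266075816 582
stand+all ((0.537535548210144, 0.10148885101079941), (0.41686180233955383, 0.2899757921695709), 89.07138061523438) 5021
top leaf n [-0.18627053  0.61680627  0.76475703] [ 0.54356933 -0.00993227  0.09967402] 108 [0.20710018 0.072251   0.03269656]
side leaf n [ 0.18733365 -0.53443665 -0.82418661] [ 0.54127154 -0.00899285  0.09736451] 124 [0.22989652 0.07447684 0.03138567]
```

View pics/crop0.png

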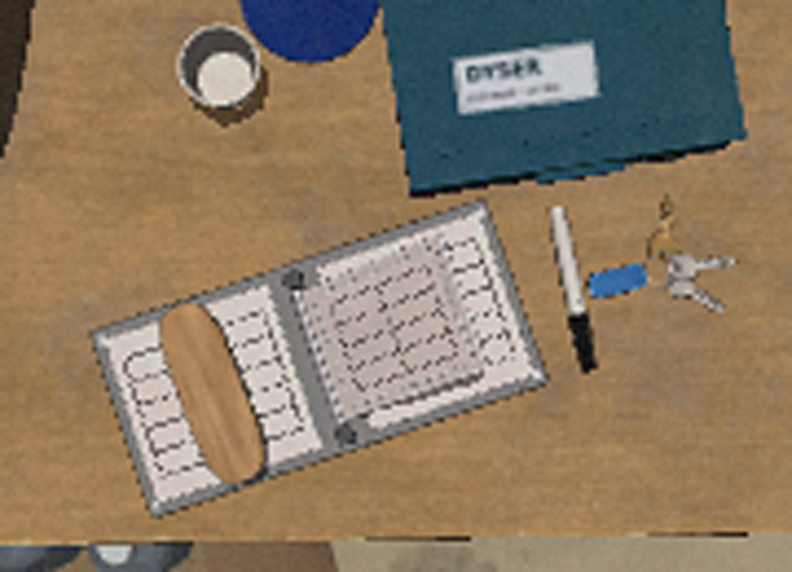

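>>> {"op": "servo_tool", "data": {"increments": [0, 0, 0, -1, 0.7, 0, 0, 0, -1, 0.7, 0, 0, 0, -1, 0.7, 0, 0, 0, -1, 0.7, 0, 0, 0, -1, 0.7, 0, 0, 0, -1, 0.7, 0, 0, 0, -1, 0.7, 0, 0, 0, -1, 0.7]}}

```text
clock: 1.1
tcp_pos: [0.1697, -0.5228, 0.2306]
eef_rot: [-3.141, -0.001, 1.435]
ft_force: [0.9, -0.3, -0.0]
gripper_width: 0.0599
gripper_force: 0.0
```

Run:
```python
from h import *
c=robot.camera('top');K=c['intrinsics'];T=np.linalg.inv(c['world_to_cam'])
def ray(u,v,z):
    d=T[:3,:3]@[(u-K[0,2])/K[0,0],(v-K[1,2])/K[1,1],1];o=T[:3,3];return (o+d*(z-o[2])/d[2])[:2]
C=lambda u,v:((u+.5)/4.4+240-.5,(v+.5)/4.4+130-.5)
b1=ray(*C(294,280),.02);b2=ray(*C(345,433),.02);d=b1-b2
print('blocks',b1,b2,(b1+b2)/2,np.linalg.norm(d),np.degrees(np.arctan2(d[1],d[0])))
cs=[ray(*C(*p),.008) for p in((92,334),(485,201),(548,380),(155,515))]
print('corners',np.round(cs,3),np.mean(cs,0),[np.linalg.norm(cs[i]-cs[i-1]).round(3) for i in range(4)])
for i,j in((0,1),(3,2)): e=cs[i]-cs[j];print(np.degrees(np.arctan2(-e[0],e[1])))
for i,j in((0,3),(1,2)): e=cs[i]-cs[j];print(np.degrees(np.arctan2(e[1],e[0])))
# leaf
o=np.mean(cs,0);a=np.radians(17.5);X=np.array([np.cos(a),np.sin(a)]);Y=np.array([-X[1],X[0]])
for n in('top','side'):
    W=np.load(n+'0.npy').reshape(-1,3);W=W[~np.isnan(W[:,0])]
    xs=(W[:,:2]-o)@X;ys=(W[:,:2]-o)@Y
    for lo in np.arange(-.13,-.02,.02):
        m=(abs(xs)<.04)&(ys>lo)&(ys<lo+.02)&(W[:,2]<.2);print(n,round(lo+.01,3),np.median(W[m,2]).round(3),end='; ')
    m=(abs(xs)<.05)&(ys>.02)&(ys<.2)&(W[:,2]>.03);print('brush ys',np.percentile(ys[m],[1,99]))
print('table edge',ray(300,253,0))
o=robot.observe();print(o['tcp_pos'],o['eef_rot'],o['gripper_width'],o['clock'])
```

```text
blocks [0.59773965 0.12353132] [0.47380205 0.08411686] [0.53577085 0.10382409] 0.13005393920890657 17.641629623730562
corners [[ 0.557  0.289]
 [ 0.661 -0.033]
 [ 0.514 -0.081]
 [ 0.41   0.239]] [0.53565745 0.10340382] [np.float64(0.155), np.float64(0.338), np.float64(0.154), np.float64(0.336)]
17.884523124670707
18.025758574203753
18.817922959284846
18.17197546290597
top -0.12 0.101; top -0.1 0.094; top -0.08 0.079; top -0.06 0.065; top -0.04 0.05; top -0.02 0.035; brush ys [0.06372078 0.1155507 ]
side -0.12 -0.529; side -0.1 0.084; side -0.08 0.074; side -0.06 0.061; side -0.04 0.047; side -0.02 0.03; brush ys [0.0651857  0.11713814]
table edge [0.38610899 0.14991137]
[ 0.169725   -0.52285352  0.23062409] [-3.14117581e+00 -1.21486004e-03  1.43821027e+00] 0.05970611041383068 1.15
```

>>> {"op": "servo_tool", "data": {"increments": [0, 0, 0, -1, 0.7, 0, 0, 0, -1, 0.7, 0, 0, 0, -1, 0.7, 0, 0, 0, -0.25, 0.7, 0.5, 0.5, 0, 0, 0.7, 0.5, 0.5, 0, 0, 0.7, 0.5, 0.5, 0, 0, 0.7, 0.5, 0.5, 0, 0, 0.7]}}

```text
clock: 2.15
tcp_pos: [0.2473, -0.3706, 0.2311]
eef_rot: [3.141, -0.0, 1.882]
ft_force: [0.6, -0.5, 0.6]
gripper_width: 0.0599
gripper_force: 0.0
```

>>> {"op": "servo_tool", "data": {"increments": [0.55, 0.58, 0, 0, 0.7, 0.55, 0.58, 0, 0, 0.7, 0.55, 0.58, 0, 0, 0.7, 0.55, 0.58, 0, 0, 0.7, 0.55, 0.58, 0, 0, 0.7, 0.55, 0.58, 0, 0, 0.7, 0.55, 0.58, 0, 0, 0.7, 0.55, 0.58, 0, 0, 0.7]}}

```text
clock: 3.15
tcp_pos: [0.4307, -0.0334, 0.2313]
eef_rot: [3.141, 0.001, 1.882]
ft_force: [-0.2, 0.0, 1.1]
gripper_width: 0.0597
gripper_force: 0.0
```

>>> {"op": "servo_tool", "data": {"increments": [0.44, 0.47, 0, 0, 0.7, 0.44, 0.47, 0, 0, 0.7, 0.44, 0.47, 0, 0, 0.7, 0.44, 0.47, 0, 0, 0.7, 0.44, 0.47, 0, 0, 0.7, 0, 0, 0.8, 0, 0.7, 0, 0, 0.8, 0, 0.7, 0, 0, 0.8, 0, 0.7]}}

```text
clock: 4.15
tcp_pos: [0.5234, 0.1343, 0.0857]
eef_rot: [3.141, 0.0, 1.882]
ft_force: [0.3, -0.8, -0.8]
gripper_width: 0.0597
gripper_force: 0.0
```

Run:
```python
from h import *
a=shot('top','t1.png')['pixels'];b=shot('side','s1.png')['pixels']
r=[cv2.resize(i[y:y+130,x:x+130][:,:,::-1],(400,400),interpolation=cv2.INTER_CUBIC) for i,x,y in((a,245,135),(b,235,160))]
cv2.imwrite('pics/m1.png',np.hstack(r))
print(robot.observe()['tcp_pos'])
```

```text
[0.51850015 0.13343718 0.08039456]
```

View pics/m1.png

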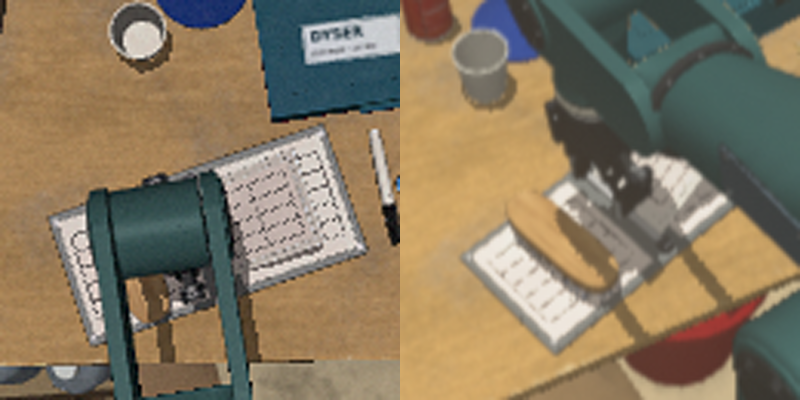

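The right half (side view) shows the fingers at about (630,190), between the spine and the brush (brush around (560,240)), clear of the leaf. I'll go down now.

>>> {"op": "servo_tool", "data": {"increments": [0, 0, 0.4, 0, 0.7, 0, 0, 0.4, 0, 0.7, 0, 0, 0.2, 0, 0.7, 0, 0, 0, 0, 0.7, 0, 0, 0, 0, 0.7, 0, 0, 0, 0, 0.7, 0, 0, 0, 0, 0.7, 0, 0, 0, 0, 0.7]}}

```text
clock: 5.25
tcp_pos: [0.5237, 0.1341, 0.0276]
eef_rot: [3.141, 0.0, 1.885]
ft_force: [-0.6, -0.1, -0.3]
gripper_width: 0.0599
gripper_force: 0.0
```

>>> {"op": "servo_tool", "data": {"increments": [0.14, 0, 0.1, 0, 0.7, 0.14, 0, 0, 0, 0.7, 0.14, 0, 0, 0, 0.7, 0.14, 0, 0, 0, 0.7, 0.14, 0, 0, 0, 0.7, 0.14, 0, 0, 0, 0.7, 0.14, 0, 0, 0, 0.7, 0.14, 0, 0, 0, 0.7]}}

```text
clock: 6.25
tcp_pos: [0.5027, 0.1986, 0.0213]
eef_rot: [3.141, 0.0, 1.885]
ft_force: [-0.5, -0.2, -0.3]
gripper_width: 0.0597
gripper_force: 0.2
```

>>> {"op": "servo_tool", "data": {"increments": [0.14, 0, 0, 0, 0.7, 0.14, 0, 0, 0, 0.7, 0.14, 0, 0, 0, 0.7, 0.14, 0, 0, 0, 0.7, 0.14, 0, 0, 0, 0.7, 0.14, 0, 0, 0, 0.7, 0.1, 0, 0, 0, 0.7, 0.1, 0, 0, 0, 0.7]}}

```text
clock: 7.25
tcp_pos: [0.4834, 0.2577, 0.0212]
eef_rot: [-3.141, 0.0, 1.885]
ft_force: [-0.1, -0.6, -0.5]
gripper_width: 0.0598
gripper_force: 0.1
```

```bash
cat >> h.py <<'E'
O=np.array([.5357,.1036]);A=.314;X=np.array([np.cos(A),np.sin(A)]);Y=np.array([-X[1],X[0]])
def brush(c):
    W=cloud(c);im=c['pixels'].astype(int);W=W.reshape(-1,3);im=im.reshape(-1,3)
    xs=(W[:,:2]-O)@X;ys=(W[:,:2]-O)@Y
    m=(abs(xs)<.1)&(ys>.05)&(ys<.33)&(W[:,2]>.03)&(W[:,2]<.07)&(im[:,0]-im[:,2]>30)
    print('brush xs,ys,z pct',*[np.percentile(q[m],[2,50,98]).round(3) for q in(xs,ys,W[:,2])],m.sum())
def pose():
    o=robot.observe();d=o['tcp_pos'][:2]-O;print('tcp s',(d@X).round(4),(d@Y).round(4),o['tcp_pos'][2].round(4),o['ft_force'].round(1),o['clock'])
E
python3 - <<'E'
from h import *
a=shot('top','t2.png');b=shot('side','s2.png')
brush(a);brush(b);pose()
r=[cv2.resize(i['pixels'][y:y+130,x:x+130][:,:,::-1],(400,400),interpolation=cv2.INTER_CUBIC) for i,x,y in((a,215,135),(b,215,170))]
cv2.imwrite('pics/m2.png',np.hstack(r))
E
```

```text
brush xs,ys,z pct [-0.071 -0.048  0.072] [0.183 0.203 0.224] [0.044 0.051 0.059] 147
brush xs,ys,z pct [-0.075 -0.008  0.066] [0.18  0.205 0.228] [0.036 0.048 0.055] 673
tcp s -0.0021 0.163 0.0213 [-0.6 -0.3 -0.1] 7.35
```

View pics/m2.png

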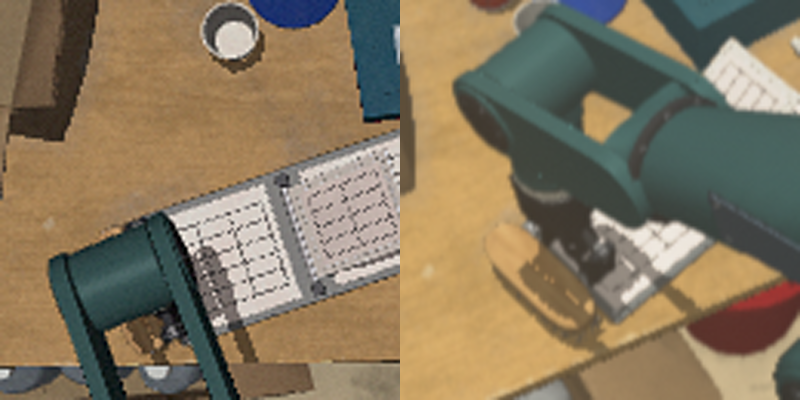

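The side view shows the brush, around (540,275), lying along the outside of the stand's left edge with its rear edge barely clear. I'll push it about 15 mm farther, back off and rise.

>>> {"op": "servo_tool", "data": {"increments": [0.08, 0, 0, 0, 0.7, 0.08, 0, 0, 0, 0.7, 0.1, 0, 0, 0, 0.7, 0, 0, 0, 0, 0.7, -0.3, 0, 0, 0, 0.7, -0.4, 0, -0.4, 0, 0.7, 0, 0, -0.8, 0, 0, 0, 0, -0.8, 0, 0]}}

```text
clock: 8.35
tcp_pos: [0.4918, 0.2304, 0.1421]
eef_rot: [-3.14, 0.001, 1.883]
ft_force: [-0.0, 0.2, 0.2]
gripper_width: 0.0238
gripper_force: 0.0
```

>>> {"op": "servo_tool", "data": {"increments": [-0.3, 0, -0.8, 0, 0, -0.6, 0, -0.6, 0, 0, -0.7, 0, 0, 0, 0, -0.7, 0, 0, 0, 0, -0.7, 0, 0, 0, 0, -0.7, 0, 0, 0, 0, -0.7, 0, 0, 0, 0, 0, 0, 0, 0, 0]}}

```text
clock: 9.35
tcp_pos: [0.5733, -0.0229, 0.2247]
eef_rot: [-3.14, 0.001, 1.879]
ft_force: [0.1, 1.1, -1.0]
gripper_width: 0.0002
gripper_force: 0.0
```

Run:
```python
from h import *
pose();a=shot('top','t3.png');b=shot('side','s3.png')
brush(a);brush(b)
print(robot.observe()['gripper_width'])
```

```text
tcp s -0.0033 -0.1319 0.2247 [ 0.1  1.1 -1. ] 9.35
brush xs,ys,z pct [-0.069 -0.     0.069] [0.191 0.215 0.24 ] [0.039 0.047 0.054] 577
brush xs,ys,z pct [-0.075 -0.008  0.065] [0.193 0.219 0.242] [0.034 0.045 0.051] 676
-0.0002405913476293202
```

The brush is now centred at y_s ≈ 0.216 with its top at about 46 mm, flat on the table and 17 mm clear of the stand. Next I'll lower the shut fingers outside the leaf's free edge.

>>> {"op": "servo_tool", "data": {"increments": [-0.2, 0, 0, 0, 0, -0.2, 0, 0, 0, 0, 0, 0, 0.7, 0, 0, 0, 0, 0.7, 0, 0, 0, 0, 0.7, 0, 0, 0, 0, 0.6, 0, 0, 0, 0, 0, 0, 0, 0, 0, 0, 0, 0]}}

```text
clock: 10.45
tcp_pos: [0.5817, -0.0419, 0.065]
eef_rot: [3.139, 0.001, 1.885]
ft_force: [-0.3, -0.6, 0.4]
gripper_width: -0.0
gripper_force: 0.0
```

Run:
```python
from h import *
pose()
import math
# plan: face at y; contact with edge (TCP=edge_y-0.011), tip = edge_z-0.035
for t in np.radians([36,45,55,65,75,85,90]): print(round(math.degrees(t)),'tcp y %.3f z %.3f'%(-.15*math.cos(t)-.011+.002*math.sin(t),.013+.15*math.sin(t)-.035))
for t in np.radians([90,100,110,120,130,140,150,160,170,176,180]):
    r=.115; y=-r*math.cos(t)+.002*-math.sin(t)*1; z=.013+r*math.sin(t)-.002*math.cos(t)
    print(round(math.degrees(t)),'tcp y %.3f z %.3f'%(y-.011,z))
```

```text
tcp s -0.0011 -0.1526 0.065 [-0.3 -0.6  0.4] 10.45
36 tcp y -0.131 z 0.066
45 tcp y -0.116 z 0.084
55 tcp y -0.095 z 0.101
65 tcp y -0.073 z 0.114
75 tcp y -0.048 z 0.123
85 tcp y -0.022 z 0.127
90 tcp y -0.009 z 0.128
90 tcp y -0.013 z 0.128
100 tcp y 0.007 z 0.127
110 tcp y 0.026 z 0.122
120 tcp y 0.045 z 0.114
130 tcp y 0.061 z 0.102
140 tcp y 0.076 z 0.088
150 tcp y 0.088 z 0.072
160 tcp y 0.096 z 0.054
170 tcp y 0.102 z 0.035
176 tcp y 0.104 z 0.023
180 tcp y 0.104 z 0.015
```

>>> {"op": "servo_tool", "data": {"increments": [0.12, 0, 0, 0, 0, 0.12, 0, 0, 0, 0, 0.12, 0, 0, 0, 0, 0.12, 0, -0.15, 0, 0, 0.13, 0, -0.15, 0, 0, 0.17, 0, -0.14, 0, 0, 0.18, 0, -0.14, 0, 0, 0.18, 0, -0.12, 0, 0]}}

```text
clock: 11.45
tcp_pos: [0.5598, 0.024, 0.1067]
eef_rot: [3.14, 0.001, 1.884]
ft_force: [2.1, -2.6, 1.5]
gripper_width: -0.0001
gripper_force: 1.5
```

```bash
cat >> h.py <<'E'
def leaf(n):
    c=robot.camera(n);W=cloud(c).reshape(-1,3);xs=(W[:,:2]-O)@X;ys=(W[:,:2]-O)@Y
    im=c['pixels'].reshape(-1,3).astype(int)
    w=np.ptp(im,axis=1)<45
    r=np.hypot(ys,W[:,2]-.013);t=np.degrees(np.arctan2(W[:,2]-.013,-ys))
    m=(abs(xs)<.053)&(r>.03)&(r<.155)&(W[:,2]>.016)&w
    h,e=np.histogram(t[m],np.arange(-5,186,5));print(n,{int(e[i]):int(h[i]) for i in range(len(h)) if h[i]>5})
E
python3 - <<'E'
from h import *
pose();leaf('top');leaf('side')
E
```

```text
tcp s -0.0017 -0.0832 0.1067 [ 2.1 -2.6  1.5] 11.45
top {60: 126, 65: 68, 70: 11, 170: 9, 175: 39}
side {60: 448, 65: 351, 70: 61, 75: 9}
```

>>> {"op": "servo_tool", "data": {"increments": [0.17, 0, -0.11, 0, 0, 0.2, 0, -0.08, 0, 0, 0.2, 0, -0.07, 0, 0, 0.22, 0, -0.04, 0, 0, 0.22, 0, -0.03, 0, 0, 0.24, 0, 0, 0, 0, 0.24, 0, 0, 0, 0, 0.2, 0, 0.06, 0, 0]}}

```text
clock: 12.55
tcp_pos: [0.5282, 0.121, 0.1219]
eef_rot: [3.14, 0.0, 1.885]
ft_force: [0.4, -1.5, 0.8]
gripper_width: 0.0002
gripper_force: 0.8
```

Run:
```python
from h import *
pose();leaf('top');leaf('side')
```

```text
tcp s -0.0018 0.0188 0.1219 [ 0.4 -1.5  0.8] 12.55
top {0: 38, 100: 9, 105: 15, 175: 25}
side {100: 37, 105: 118, 110: 40}
```

>>> {"op": "servo_tool", "data": {"increments": [0.22, 0, 0.06, 0, 0, 0.22, 0, 0.07, 0, 0, 0.14, 0, 0.1, 0, 0, 0.13, 0, 0.1, 0, 0, 0.13, 0, 0.12, 0, 0, 0.12, 0, 0.12, 0, 0, 0.1, 0, 0.13, 0, 0, 0.1, 0, 0.13, 0, 0]}}

```text
clock: 13.65
tcp_pos: [0.5067, 0.1862, 0.071]
eef_rot: [-3.142, 0.001, 1.885]
ft_force: [1.1, -1.0, 0.7]
gripper_width: -0.0003
gripper_force: 0.6
```

Run:
```python
from h import *
pose();leaf('top');leaf('side')
```

```text
tcp s -0.0021 0.0876 0.071 [ 1.1 -1.   0.7] 13.65
top {0: 41, 5: 9, 135: 22, 140: 47, 145: 106, 150: 29}
side {125: 16, 130: 28, 135: 11, 140: 23, 145: 309, 150: 200}
```

>>> {"op": "servo_tool", "data": {"increments": [0.07, 0, 0.15, 0, 0, 0.07, 0, 0.15, 0, 0, 0.05, 0, 0.15, 0, 0, 0.05, 0, 0.15, 0, 0, 0.03, 0, 0.15, 0, 0, 0, 0, 0.12, 0, 0, 0, 0, 0.06, 0, 0, 0, 0, 0.04, 0, 0]}}

```text
clock: 14.75
tcp_pos: [0.5013, 0.2016, 0.0148]
eef_rot: [-3.14, -0.0, 1.885]
ft_force: [-6.8, -0.8, 16.0]
gripper_width: -0.0
gripper_force: 8.1
```

>>> {"op": "servo_tool", "data": {"increments": [0, 0, 0.03, 0, 0, 0, 0, 0, 0, 0, 0, 0, 0, 0, 0, 0, 0, 0, 0, 0, 0, 0, 0, 0, 0, 0, 0, 0, 0, 0, 0, 0, 0, 0, 0, 0, 0, 0, 0, 0]}}

```text
clock: 15.75
tcp_pos: [0.5013, 0.2016, 0.0148]
eef_rot: [-3.141, -0.0, 1.885]
ft_force: [-8.4, -0.5, 16.6]
gripper_width: -0.0003
gripper_force: 8.1
```

The tip has stopped at z = 14.8 mm against the expected 15, with 16 N of resistance, so the leaf is on its stop. I'll rise and check.

>>> {"op": "servo_tool", "data": {"increments": [0, 0, -0.2, 0, 0, 0, 0, -0.4, 0, 0, 0, 0, -0.8, 0, 0, 0, 0, -0.8, 0, 0, -0.5, 0, -0.6, 0, 0, -0.8, 0, 0, 0, 0, -0.8, 0, 0, 0, 0, -0.8, 0, 0, 0, 0]}}

```text
clock: 16.75
tcp_pos: [0.5558, 0.0345, 0.1799]
eef_rot: [3.141, 0.0, 1.885]
ft_force: [0.2, 0.8, 0.7]
gripper_width: 0.0003
gripper_force: 0.0
```

>>> {"op": "servo_tool", "data": {"increments": [-0.8, 0, 0, 0, 0, -0.8, 0, 0, 0, 0, -0.8, 0, 0, 0, 0, 0, 0, 0, 0, 0, 0, 0, 0, 0, 0, 0, 0, 0, 0, 0, 0, 0, 0, 0, 0, 0, 0, 0, 0, 0]}}

```text
clock: 17.75
tcp_pos: [0.5998, -0.1002, 0.18]
eef_rot: [3.141, 0.0, 1.886]
ft_force: [0.3, 0.2, 0.8]
gripper_width: -0.0
gripper_force: 0.0
```

Run:
```python
from h import *
pose();leaf('side');a=shot('top','t4.png');b=shot('side','s4.png');brush(a);brush(b)
for c in(a,b):
    W=cloud(c).reshape(-1,3);xs=(W[:,:2]-O)@X;ys=(W[:,:2]-O)@Y
    print([np.median(W[(abs(xs)<.05)&(abs(ys-y)<.012),2]).round(4) for y in(.03,.06,.09,.12,.14)])
r=[cv2.resize(i['pixels'][y:y+170,x:x+170][:,:,::-1],(400,400),interpolation=cv2.INTER_CUBIC) for i,x,y in((a,235,120),(b,215,140))]
cv2.imwrite('pics/m4.png',np.hstack(r))
```

```text
tcp s -0.002 -0.2137 0.18 [0.3 0.2 0.8] 17.75
side {165: 7, 170: 62, 175: 276}
brush xs,ys,z pct [-0.069 -0.     0.069] [0.191 0.215 0.239] [0.039 0.047 0.056] 576
brush xs,ys,z pct [-0.075 -0.007  0.065] [0.193 0.219 0.242] [0.034 0.045 0.051] 676
[np.float64(0.0165), np.float64(0.0164), np.float64(0.0166), np.float64(0.0164), np.float64(0.0162)]
[np.float64(0.0124), np.float64(0.0127), np.float64(0.0126), np.float64(0.0122), np.float64(0.009)]
```

View pics/m4.png

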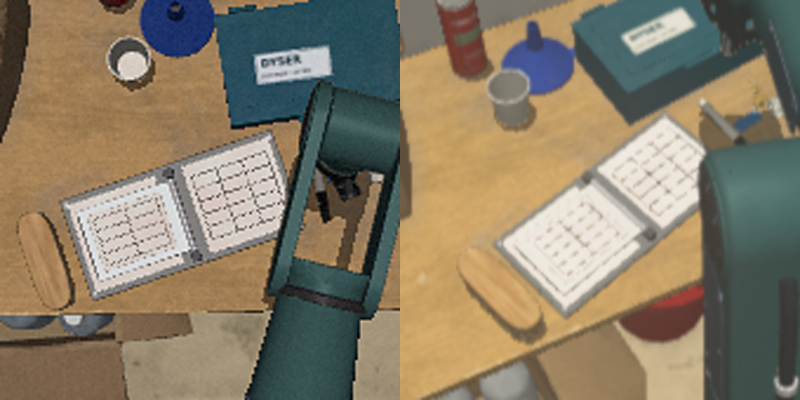

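The leaf lies flat on the left half, around (130,240). The brush lies flat on the table at (45,260), beside the stand, and the arm is clear of everything.

```bash
python3 -c "
from cell import robot
print(robot.sign_off())"
```

```text
the job is handed in; nothing more can be done
None
```

The job is handed in, result not reported: the last pictures showed the brush flat on the table off the stand and the leaf pressed flat on the left half, with the arm clear.

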